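Cap the pot that fits the press

TASK

Three filled pots stand on the bench with their snap lids only laid on; the capping press is set up for just one of the three sizes. Pick out the pot whose size matches the press nest, slide it along the bench (do not lift it, its lid is loose) fully home into the nest, then push the press knob down until the lid has snapped fully on, and let the knob spring back up. Leave the other two pots and their lids as they are.

Things in the scene. Friction and masses are not known exactly. Their poses are not given: they have to be found in the camera images.
- press: Blue hand capping press bolted to the bench. Origin: on the bench in the middle of its nest, straight below the plunger; z up; the nest's mouth opens towards its -x, so a pot slides in along its +x. The white horseshoe nest is 12 mm high with the bench as its floor. A pot that fits stops against the back with its middle at the origin (within 2 mm).
- nest_mouth (a point): Middle of the nest's mouth on the bench, 36 mm out along the press's -x. The mouth is 106 mm wide here and narrows to 65 mm by 6 mm before the origin; from there a straight U 65 mm wide with a half-round back of radius 32.5 mm. The plate is 120 mm wide outside.
- press_nose (a point): Lower front edge of the press arm, 22 mm out from the plunger axis towards the mouth and 102 mm above the bench (arm 44 mm wide, 158 mm high; column 74 to 122 mm behind the axis). It overhangs the nest, so a gripper pushing a pot in low down must lean back, wrist away from the press, by some 40 degrees. Below it is the plunger's flat foot, 54 mm across, 76 mm above the bench when up.
- knob_top (a point): Middle of the top of the black mushroom knob (56 mm across) on the press plunger, 217 mm above the bench when up, straight above the nest's middle. Moves down with the plunger.
- plunger (a joint): Press plunger travel, m: 0 = up (its spring, 5 to 8 N, returns it), grows as it is pushed down, stop at 0.024. With the right pot home the foot meets the loose lid at about 0.016 and the lid is fully on at about 0.022, where the plunger stops dead; this takes 12 to 14 N in all.
- pot_small: Round glass pot with dark red filling and a cream lid: glass 54 mm across, 43 mm high; lid 58 mm across; 51 mm high over the loose lid. Origin: middle of its underside; z up. About 0.15 kg.
- pot_medium: The same kind of pot, glass 62 mm across, 52 mm high; lid 66 mm across; 60 mm high over the loose lid, 54 mm when the lid is on. Origin: middle of its underside; z up. About 0.22 kg.
- pot_large: The same kind of pot, glass 70 mm across, 60 mm high; lid 74 mm across; 68 mm high over the loose lid. Origin: middle of its underside; z up. About 0.3 kg.
- small_lid (a joint): How far the small pot's lid has been pushed on, m: 0 = laid on loosely, 0.006 = fully on.
- medium_lid (a joint): The same for the medium pot's lid.
- large_lid (a joint): The same for the large pot's lid.
Mind the look-alikes: they are no part of the job. Leave any pink or purple look-alike of the pot_small alone.

How it is judged:
By the outcome, as a careful person would: the job done as asked, in the order asked, and still so for the second after the job is handed in, with the robot touching nothing.
It also fails if it takes over 64 s, if anything falls off the work surface, if the arm or the gripper's body presses on something with over 40 N, if the wrist force passes 120 N, or if a joint passes its speed limit or range.

ROBOT

A 6-joint arm with a two-finger parallel gripper is mounted at the origin on the work surface; the furniture and walls round the work are solid. World frame = base frame: x ahead of the robot, y to its left, z up, the work surface at z = 0. Lengths are in m, angles in rad, forces in N, time in s.
With the tool pointing down it reaches from about 0.25 to 0.775 m from the base axis. Payload 4 kg.
Tool frame: the origin (TCP) lies midway between the tips of the shut fingers; the grasp point (between the pads) lies 19 mm behind it (robot.hold_point_z is the distance from the TCP to the grasp point, in m); z points along the fingers, y is the line along which they close (so a half turn about z gives the same grasp; the last joint's range is limited). The gripper opens to 94 mm and grips with 3 to 60 N. Pads are 16 mm wide; open, the fingers measure 119 mm over their backs; the gripper's body (75 mm by 177 mm) begins 78 mm behind the grasp point.
Start: joints at [1.046, 0.087, 1.371, -0, 1.684, -0.103], TCP at [0.225, 0.502, 0.206] pointing down, gripper open.
Joint ranges: [-3.1, 3.1], [-0.76, 2.03], [0.27, 2.55], [-1.08, 4.22], [0.17, 2.65], [-2.57, 2.57]. Speed limits (rad/s): [2.79, 2.79, 3.14, 3.14, 3.14, 3.14].

INTERFACE

Orientations are given as [roll, pitch, yaw] about the fixed x, y, z axes, in that order (R = Rz(yaw) Ry(pitch) Rx(roll)).
In Python, from bench import readout, imaging, robot gives the robot as it stands.
- The arm moves only by the tool carry_out, never from a script. Its argument "motion" is text: rows parted by semicolons, each of 7 numbers parted by spaces: the shift along the tool's x, y, z each as a share of 200 mm, from -1 to 1, then the turn, a rotation vector about the tool's x, y, z each as a share of 120 degrees, from -1 to 1, then the opening, from 0 (shut) to 1 (fully open). A call has 1 to 12 rows; each row shifts and turns the commanded pose from where the row before left it, along the tool's axes as they then stand; what a row does not reach is not made up. A row lasts 1/8 s, in which the tool goes at most 62.5 mm and 10.7 degrees, less where a joint would pass 70% of its speed; a pose out of reach is approached as far as the arm can. A call with a number of a shift or a turn outside -1 to 1 is refused whole. A call with a gripper value outside its range is refused whole. The fingers move at their own pace and stop on an object; the grip force is fixed at half the most. Time passes only in rows, so rows that do not move let the fingers close. It gives the time, the measured TCP pose, the force, the opening and the grip force at its end, in the units of the state.
- readout.get_obs(): the state, without advancing time (a new reading comes with each control period).
- imaging.snapshot(name): name is "side" or "top"; returns a dict with "pixels" (420x560x3 uint8, red, green, blue), "fx", "fy", "cx", "cy" (pixels), "R" (3x3) and "t" (3): a world point X has camera coordinates R X + t. Camera axes: x right, y down, z forward; pixel columns grow to the right and rows downward; lengths in m; the calibration is good to about 2 mm. A picture is of the moment at which its call begins. There is no depth.
- robot.close_job(): hands the job in; it is judged then, once.
The state is a dict: "time": time; "joint_positions": joint angles; "qvel": joint speeds; "joint_torque": joint torques, N m; "tool_pos": TCP position; "ee_rot": TCP orientation; "wrist_force": force on the tool from outside, world axes, zero at the start; "wrist_torque": the same for the moment, N m; "width": finger opening in m; "finger_force": force on a finger pad.
Only numpy, scipy, OpenCV 4.12 (cv2) and the standard library are available. Lean on these libraries where they do the work, as an engineer would, in place of code of your own. Each camera call takes 0.05 s, during which the arm holds its last target. There are 200 camera calls.

## Working session

There is one attempt and no reset: what is moved stays moved. The work goes in short steps, Python scripts to look and compute and a tool call to move; the robot and the scene stay as the last step left them, time stands still between calls to the robot, and variables do not carry over. Pictures are saved under pics/ and viewed, at most 10 in all, crops included, and the job is handed in when it is done.

Besides the shell and the picture viewer there is one more tool, called after "Call:" as a command line: name --argument value ..., lists and objects as JSON in quotes. carry_out: Moves the arm, as the interface text tells. Its arguments: {"type":"object","properties":{"motion":{"type":"string"}},"required":["motion"]}

```bash
mkdir -p pics; cat > h.py <<'E'
import numpy as np, cv2
from bench import readout, imaging, robot
def snap(n,f=None):
    s=imaging.snapshot(n)
    if f: cv2.imwrite('pics/'+f,cv2.cvtColor(s['pixels'],cv2.COLOR_RGB2BGR))
    return s
def ray(s,u,v):
    R=np.array(s['R']);t=np.array(s['t'])
    return -R.T@t, R.T@np.array([(u-s['cx'])/s['fx'],(v-s['cy'])/s['fy'],1])
def onz(s,u,v,z):
    c,d=ray(s,u,v); return c+d*(z-c[2])/d[2]
def proj(s,X):
    p=np.array(s['R'])@np.array(X)+np.array(s['t']); return np.array([s['fx']*p[0]/p[2]+s['cx'],s['fy']*p[1]/p[2]+s['cy']])
E
python3 - <<'E'
from h import *
for n in('side','top'):
    s=snap(n,n+'0.png'); print(n,ray(s,280,210),s['fx'])
print(readout.get_obs())
E
```

```text
side (array([ 0.04190978, -1.09417981,  0.7352217 ]), array([ 0.34650054,  0.82394309, -0.44863378])) 503.5377627313627
top (array([ 0.32507396, -0.08213892,  1.0762391 ]), array([ 0.16589693,  0.00941438, -0.98616802])) 391.1901579064349
{'time': 0.1, 'joint_positions': array([ 1.04588773e+00,  8.79090187e-02,  1.37206684e+00, -8.59892859e-06,
        1.68359555e+00, -1.03101409e-01]), 'qvel': array([ 0.00105787, -0.00292171, -0.00451037,  0.00036092,  0.00089441,
        0.00111007]), 'joint_torque': array([ 2.55978128e-03, -3.41252089e+01, -3.03302693e+01,  7.19565782e-02,
        3.04384134e-02, -7.53548034e-05]), 'tool_pos': array([0.22494114, 0.50137151, 0.20442436]), 'ee_rot': array([-3.13962353e+00, -1.95150340e-04,  2.71978432e+00]), 'wrist_force': array([-0.18389675,  0.46884768, -0.49845574]), 'wrist_torque': array([ 0.00817751, -0.03783719, -0.02642952]), 'finger_force': 0.0, 'width': 0.09391741619332399}
```

View pics/top0.png

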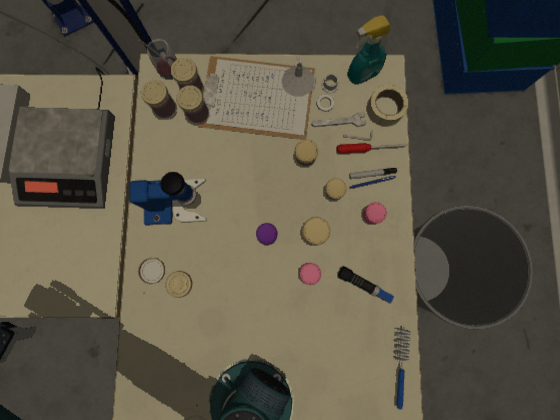

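View pics/side0.png

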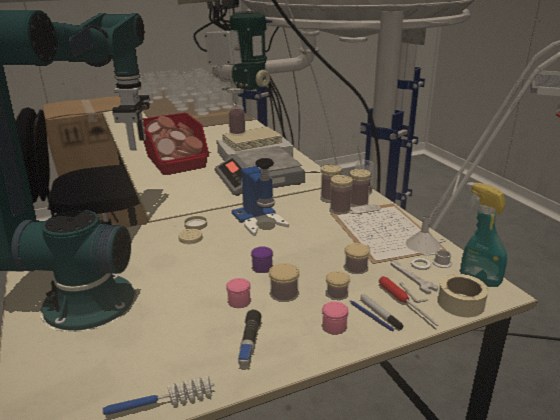

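The top view shows three cream-lidded pots, at about (306,152), (336,189) and (316,231). The look-alikes are pink (375,212) and (310,273) and purple (267,233). Four jars stand at the back (185,70), (155,95) and (190,100), with loose lids at (178,284) and (151,270). The press knob is at (174,184), and the nest prongs at (200,183) and (200,216) point right, towards -y. Next I'll measure the lids and the press.

```bash
python3 - <<'E'
from h import *
s=snap('top'); im=s['pixels']; hsv=cv2.cvtColor(im,cv2.COLOR_RGB2HSV)
print('bench',hsv[200,240],'lids',hsv[150,306],hsv[188,335],hsv[231,316],'nest',hsv[215,195],hsv[182,199])
m=cv2.inRange(hsv,(10,75,110),(30,160,255))
n,l,st,c=cv2.connectedComponentsWithStats(m)
for i in range(1,n):
    if st[i,4]>150:
        print(st[i],c[i].round(1))
        if c[i][0]>290 and st[i,4]<1500:
            cn=max(cv2.findContours((l==i).astype(np.uint8),0,2)[0],key=cv2.contourArea)
            e=cv2.fitEllipse(cv2.convexHull(cn)); print('  ell',e)
            for z in(.051,.060,.068):
                print('   z',z,onz(s,*e[0],z).round(4), [ (np.linalg.norm(onz(s,e[0][0]-a/2,e[0][1],z)-onz(s,e[0][0]+a/2,e[0][1],z))*1000).round(1) for a in e[1]])
crop=im[120:300,100:400]; cv2.imwrite('pics/c1.png',cv2.cvtColor(cv2.resize(crop,None,fx=2.6,fy=2.6,interpolation=cv2.INTER_CUBIC),cv2.COLOR_RGB2BGR))
E
```

```text
bench [ 22  71 137] lids [ 20 114 137] [ 20 113 138] [ 20 108 144] nest [ 22  45 153] [ 21  45 158]
[206  54  88  25 343] [239.8  62.4]
[171  57  26  24 451] [183.   68.6]
[140  79  26  25 486] [153.1  91.2]
[371  80  37  40 475] [389.4 101.3]
  ell ((391.12139892578125, 99.63774871826172), (36.92192840576172, 43.119991302490234), 44.5826301574707)
   z 0.051 [ 0.8123 -0.3809  0.051 ] [np.float64(103.3), np.float64(120.6)]
   z 0.06 [ 0.808  -0.3782  0.06  ] [np.float64(102.4), np.float64(119.6)]
   z 0.068 [ 0.8042 -0.3759  0.068 ] [np.float64(101.6), np.float64(118.6)]
[176  86  26  23 458] [188.7  97. ]
[294 135  25  26 446] [306.2 148.9]
  ell ((305.7203369140625, 148.25839233398438), (22.84808349609375, 28.05291175842285), 143.37112426757812)
   z 0.051 [ 0.6691 -0.1414  0.051 ] [np.float64(62.5), np.float64(76.7)]
   z 0.06 [ 0.6661 -0.1409  0.06  ] [np.float64(61.9), np.float64(76.0)]
   z 0.068 [ 0.6634 -0.1404  0.068 ] [np.float64(61.4), np.float64(75.4)]
[326 177  22  21 336] [336.3 187.3]
  ell ((336.23895263671875, 187.3014373779297), (19.937898635864258, 22.176666259765625), 125.83973693847656)
   z 0.051 [ 0.5602 -0.2229  0.051 ] [np.float64(53.5), np.float64(59.6)]
   z 0.06 [ 0.5581 -0.2217  0.06  ] [np.float64(53.1), np.float64(59.0)]
   z 0.068 [ 0.5563 -0.2206  0.068 ] [np.float64(52.7), np.float64(58.6)]
[303 216  28  29 608] [316.7 229.8]
  ell ((316.7166442871094, 229.8568572998047), (27.03365707397461, 29.04999351501465), 149.2439422607422)
   z 0.051 [ 0.4451 -0.1695  0.051 ] [np.float64(71.2), np.float64(76.5)]
   z 0.06 [ 0.444  -0.1687  0.06  ] [np.float64(70.6), np.float64(75.9)]
   z 0.068 [ 0.4431 -0.168   0.068 ] [np.float64(70.0), np.float64(75.3)]
[165 271  26  27 521] [177.4 284.1]
```

View pics/c1.png

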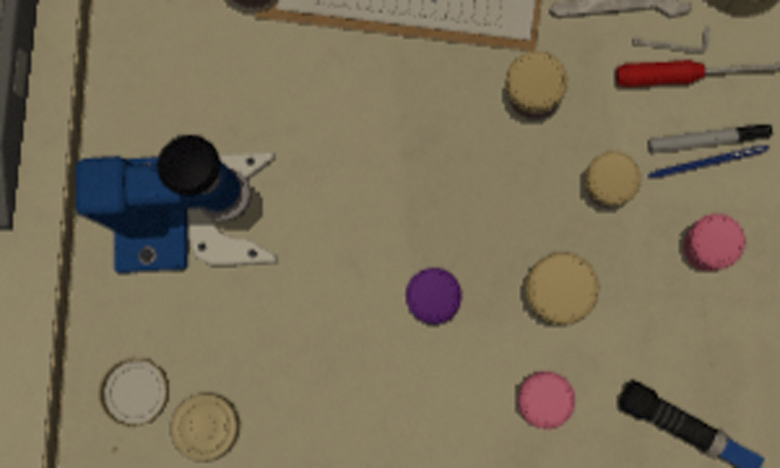

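The crop shows the three cream lids. The biggest is at (316,231) and the smallest at (336,189). The middle one, at (306,151), has a lid of about 66 mm and fits the 65 mm nest with its 62 mm glass, so it is pot_medium. The prong tips are at about (205,180) and (206,220), and the knob at (173,183). Next I'll refine these across both views.

```bash
python3 - <<'E'
from h import *
T=snap('top');S=snap('side')
a=onz(T,205,179.6,.012);b=onz(T,206,220.2,.012);print('prongs',a,b,np.linalg.norm(a-b),'mid',(a+b)/2)
h=cv2.cvtColor(T['pixels'],cv2.COLOR_RGB2HSV)
k=cv2.inRange(h[165:205,155:195],(0,0,0),(180,255,45))
n,l,st,c=cv2.connectedComponentsWithStats(k);i=1+np.argmax(st[1:,4]);print('knob',st[i],c[i]+[155,165])
p=c[i]+[155,165]; K=onz(T,*p,.217);print(K,'diam',np.linalg.norm(onz(T,p[0]-st[i,2]/2,p[1],.21)-onz(T,p[0]+st[i,2]/2,p[1],.21)))
print('knob in side',proj(S,K))
# white nest contour
w=cv2.inRange(h[170:230,165:215],(0,0,130),(180,62,255))
n,l,st,c=cv2.connectedComponentsWithStats(w)
for i in range(1,n):
  if st[i,4]>40:
    ys,xs=np.where(l==i);j=xs.argmax();r=np.array([xs,ys]).T+[165,170];print('nest',st[i],c[i]+[165,170],r[j],onz(T,*r[j],.012))
# medium pot in side
for X in([.666,-.141],[.661,-.1405]):
  print('side pred top',proj(S,[*X,.06]),'bot',proj(S,[*X,0]),'top pred',proj(T,[*X,.06]))
im=np.hstack([cv2.resize(S['pixels'][235:280,335:380],(400,400),interpolation=2),cv2.resize(S['pixels'][155:235,225:305],(400,400),interpolation=2)])
cv2.imwrite('pics/c2.png',im[:,:,::-1])
E
```

```text
prongs [0.5891015  0.13835993 0.012     ] [0.47454207 0.13099052 0.012     ] 0.11479621566539118 mid [0.53182178 0.13467523 0.012     ]
knob [  0   7  38  33 759] [174.07905138 188.92358366]
[0.51629745 0.16451314 0.217     ] diam 0.08609827678345344
knob in side [261.36930856 161.11972422]
nest [ 20   8  20  10 105] [194.15238095 181.45714286] [204 178] [0.59368719 0.14134346 0.012     ]
nest [  8  37  33  14 298] [186.44966443 214.60402685] [205 219] [0.47785329 0.13386994 0.012     ]
side pred top [359.89849035 247.50997066] bot [358.5882186  266.96346247] top pred [305.75687534 148.27809064]
side pred top [358.13423902 247.83511065] bot [356.85903531 267.30171209] top pred [305.57991709 150.04800833]
```

View pics/c2.png

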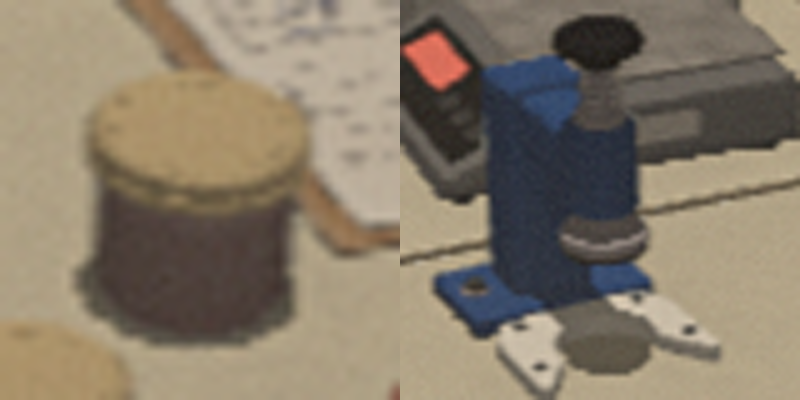

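The side crop (left) shows pot_medium with its lid-top centre at about (357.3,249.4). On the right is the press, with its knob-top centre at about (264.6,162.6), the prongs and an empty nest.

```bash
python3 - <<'E'
from h import *
T=snap('top');S=snap('side')
def tri(pt,ps):
    c1,d1=ray(T,*pt);c2,d2=ray(S,*ps);d1/=np.linalg.norm(d1);d2/=np.linalg.norm(d2)
    x=np.linalg.lstsq(np.array([d1,-d2]).T,c2-c1,rcond=None)[0];return (c1+x[0]*d1).round(4),(c2+x[1]*d2).round(4)
print('pot side z.06',onz(S,357.3,249.4,.06),'top',onz(T,305.8,150,.06),tri((305.8,150),(357.3,249.4)))
print('knob',onz(T,172.7,182.9,.217),onz(S,264.6,162.6,.217),tri((172.7,182.9),(264.6,162.6)))
# prong tips in side view (top edges): crop scale 5
for u,v in((548,398),(545,392),(718,358),(718,350)): print(onz(S,225+(u-400)/5,155+v/5,.012))
# sharper: threshold lid outline in the top view against bench by saturation*; dark pot in side
hs=cv2.cvtColor(S['pixels'],cv2.COLOR_RGB2HSV)[235:280,335:380]
m=cv2.inRange(hs,(0,0,0),(180,255,95)); n,l,st,c=cv2.connectedComponentsWithStats(m);i=1+np.argmax(st[1:,4]);print('dark',st[i],c[i]+[335,235])
g=hs[:,:,2]; print(g[22,8:36]); print(hs[14,5:40,1])
# blue column top in top-view
ht=cv2.cvtColor(T['pixels'],cv2.COLOR_RGB2HSV)
m=cv2.inRange(ht,(100,120,40),(125,255,255))[150:240,120:200]
ys,xs=np.where(m); print('blue bbox',xs.min()+120,xs.max()+120,ys.min()+150,ys.max()+150)
m2=m.copy(); lo=[(r+150,120+np.where(m2[r])[0].min(),120+np.where(m2[r])[0].max()) for r in range(90) if m2[r].any()]; print(lo)
E
```

```text
pot side z.06 [ 0.65498172 -0.14634914  0.06      ] top [ 0.66113894 -0.14109639  0.06      ] (array([ 0.6623, -0.1413,  0.0566]), array([ 0.6591, -0.14  ,  0.0555]))
knob [0.5301752  0.16837168 0.217     ] [0.52035206 0.14985852 0.217     ] (array([0.5323, 0.1709, 0.2083]), array([0.5289, 0.172 , 0.2078]))
[0.46993146 0.11812666 0.012     ]
[0.47086233 0.12557724 0.012     ]
[0.58007777 0.12103676 0.012     ]
[0.58420824 0.13026792 0.012     ]
dark [  9  21  24  17 307] [355.90228013 264.86644951]
[178 176 144  97  71  77  90  98 109 105 119 139 136 111 101 100 105 107
 118 113 119 125 116  97  86 119 142 145]
[ 61  59  63  63  70  87  96  96  98  98  99  98  97  94  94  93  98  95
  96  97  96  98  95  95  93  95  96 100  97  81  52  44  46  44  45]
blue bbox 129 186 181 224
[(181, np.int64(132), np.int64(160)), (182, np.int64(130), np.int64(160)), (183, np.int64(129), np.int64(159)), (184, np.int64(129), np.int64(160)), (185, np.int64(129), np.int64(185)), (186, np.int64(129), np.int64(186)), (187, np.int64(129), np.int64(186)), (188, np.int64(129), np.int64(186)), (189, np.int64(
[... 616 characters left out ...]
06, np.int64(165), np.int64(171)), (207, np.int64(165), np.int64(171)), (208, np.int64(144), np.int64(171)), (209, np.int64(145), np.int64(171)), (210, np.int64(145), np.int64(171)), (211, np.int64(145), np.int64(171)), (212, np.int64(145), np.int64(171)), (213, np.int64(145), np.int64(171)), (214, np.int64(145), np.int64(171)), (215, np.int64(145), np.int64(171)), (216, np.int64(145), np.int64(171)), (217, np.int64(145), np.int64(171)), (218, np.int64(145), np.int64(171)), (219, np.int64(145), np.int64(171)), (220, np.int64(145), np.int64(171)), (221, np.int64(145), np.int64(171)), (222, np.int64(145), np.int64(171)), (223, np.int64(145), np.int64(160)), (224, np.int64(146), np.int64(149))]
```

Call:
carry_out --motion "0 0 -0.25 0 0 0 1; 0 0 -0.25 0 0 0.0875 1; 0 0 0 0 0 0.0875 1; 0 0 0 0 0 0.0875 1; 0 0 0 0 0 0.0875 1; 0 0 0 0 0 0.0875 1; 0 0 0 0 0 0.0875 1; 0 0 0 0 0 0 1"

```text
time: 1.35
tool_pos: [0.2252, 0.5018, 0.3055]
ee_rot: [-3.142, 0.0, 1.622]
wrist_force: [-0.8, -0.2, -0.5]
width: 0.0937
finger_force: 0.0
```

```bash
cat >> h.py <<'E'
from scipy.spatial.transform import Rotation as Ro
def go(X):
    o=readout.get_obs();R=Ro.from_euler('xyz',o['ee_rot']).as_matrix()
    d=R.T@(np.array(X)-o['tool_pos']); print('at',o['tool_pos'].round(4),o['ee_rot'].round(3),'shares',(d/.2).round(3),'t',o['time'],'F',o['wrist_force'].round(1),'w',round(o['width'],4),'q',o['joint_positions'].round(2))
E
python3 - <<'E'
from h import *
T=snap('top');S=snap('side')
print('axes',T['R'][0].round(3) if hasattr(T['R'],'round') else T['R'])
for p in((308,135),(200,127)): print('clip',onz(T,*p,.003))
A=onz(T,145,223,.01);B=onz(T,171,222.5,.01);C=onz(T,145,209,.01);print('plate',A,B,C,'dir y edge',np.degrees(np.arctan2(*(A-B)[[1,0]])),'x edge',np.degrees(np.arctan2(*(C-A)[[1,0]])))
# holes of prongs
g=cv2.cvtColor(T['pixels'],cv2.COLOR_RGB2GRAY); print(g[209:222,172:208]) 
go([.66,-.141,.2])
E
```

```text
axes [ 0.006 -1.     0.001]
clip [ 0.72502893 -0.15092658  0.003     ]
clip [0.747439   0.16097054 0.003     ]
plate [0.46610442 0.29861769 0.01      ] [0.46789614 0.22729093 0.01      ] [0.50510558 0.30122646 0.01      ] dir y edge 91.43896197033152 x edge 3.8267863353274927
[[ 90 143 150 149 149 150 150 150 150 151 151 146 116 100 123 126 125 127
  127 127 127 128 125 124 126 125 125 125 126 127 127 128 128 128 128 128]
 [ 89 142 149 150 151 149 150 150 150 150 149 150 150 141 129 130 125 125
  126 126 127 126 125 126 125 125 125 125 126 126 126 127 128 128 128 128]
 [ 81 140 149 149 149 150 149 150 149 150 150 150 151 151 145 145 128 129
  130 130 130 131 128 122 125 126 126 126 126 126 127 126 128 127 127 128]
 [ 57 130 148 149 150 143 141 149 149 151 150 149 150 150 151 151 149 151
  145 144 145 146 143 126 128 126 127 126 126 126 126 128 127 127 127 126]
 [ 49 124 147 149 134 111 102 144 150 150 150 150 150 150 150 150 150 150
  151 150 151 152 151 152 147 135 129 125 126 126 126 126 126 127 127 126]
 [ 50 120 146 150  75  43  42 132 148 149 151 150 150 151 151 151 150 152
  15
[... 562 characters left out ...]
0 150 151 151 151 151 151 150
  151 150 151 151 151 122  84  72  96 145 151 151 152 152 146 115 107 124]
 [ 92 123 127 107 124 136 144 148 150 149 151 151 151 150 150 150 152 150
  151 151 151 152 151 151 131 125 145 149 148 149 149 148 148 130  99 123]
 [ 92 123 127 128 127 125 126 129 142 146 147 146 147 147 147 146 145 145
  142 142 142 140 136 137 134 133 131 130 123 124 124 126 126 112  98 123]
 [ 91 122 127 128 128 129 127 107 120 120 121 119 120 121 121 121 116 115
  105 112 109  99  97 104 103 103  96  93  94  95  94 102 104 105 104 122]]
at [0.2252 0.5018 0.3055] [-3.142 -0.     1.623] shares [-3.323  2.003  0.527] t 1.45 F [-0.  -0.6  0.6] w 0.0937 q [1.05 0.09 1.17 0.   1.88 0.99]
```

Call:
carry_out --motion "-0.25 0.15 0 0 0 0 0.85; -0.25 0.15 0 0 0 0 0.85; -0.25 0.15 0 0 0 0 0.85; -0.25 0.15 0 0 0 0 0.85; -0.25 0.15 0 0 0 0 0.85; -0.25 0.15 0 0 0 0 0.85; -0.25 0.15 0 0 0 0 0.85; -0.25 0.15 0 0 0 0 0.85; -0.25 0.15 0 0 0 0 0.85; -0.25 0.15 0 0 0 0 0.85; -0.25 0.15 0 0 0 0 0.85; -0.25 0.15 0 0 0 0 0.85"

```text
time: 2.95
tool_pos: [0.6153, -0.0814, 0.3056]
ee_rot: [3.141, -0.0, 1.623]
wrist_force: [1.3, 0.7, 0.4]
width: 0.08
finger_force: 0.0
```

Call:
carry_out --motion "-0.25 0.15 0 0 0 0 0.85; -0.073 0.053 0 0 0 0 0.85; 0 0 0.25 0 0 0 0.85; 0 0 0.25 0 0 0 0.85; 0 0 0.2 0 0 0 0.85; 0 0 0 0 0 0 0.85"

```text
time: 3.7
tool_pos: [0.6556, -0.1415, 0.1602]
ee_rot: [-3.132, -0.003, 1.622]
wrist_force: [-0.3, -0.6, -0.5]
width: 0.0796
finger_force: 0.0
```

```bash
python3 - <<'E'
from h import *
go([.66,-.141,.008])
a=snap('top');b=snap('side')
im=np.hstack([cv2.resize(a['pixels'][90:230,240:380],(400,400),interpolation=2),cv2.resize(b['pixels'][180:300,300:420],(400,400),interpolation=2)])
cv2.imwrite('pics/c3.png',im[:,:,::-1])
E
```

```text
at [ 0.6556 -0.1415  0.1602] [-3.132e+00 -3.000e-03  1.622e+00] shares [-0.001  0.029  0.761] t 3.7 F [-0.3 -0.6 -0.5] w 0.0796 q [-0.3   0.38  1.11  0.    1.66 -0.35]
```

View pics/c3.png

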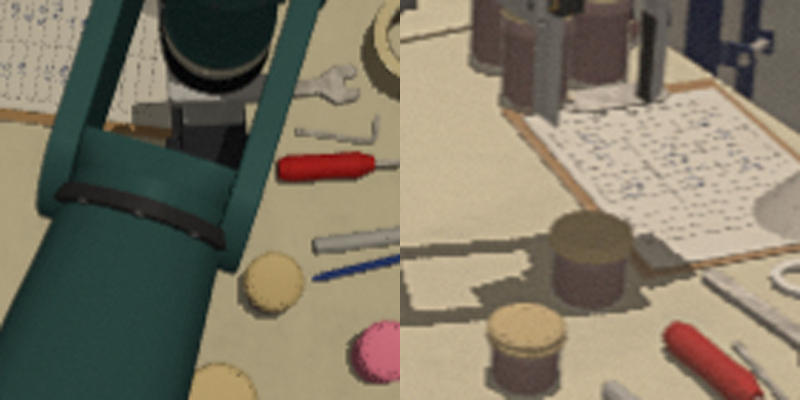

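The picture shows the open fingers above the shaded medium pot, which is at side-crop (590,255). The small pot stands clear, at (527,345).

Call:
carry_out --motion "0 0.025 0 0 0 0 0.9; 0 0 0.2 0 0 0 0.9; 0 0 0.2 0 0 0 0.9; 0 0 0 0 0 0 0.9; 0 0 0 0 0 0 0.9"

```text
time: 4.42
tool_pos: [0.6649, -0.1423, 0.0886]
ee_rot: [3.137, 0.001, 1.62]
wrist_force: [0.5, 0.6, 0.8]
width: 0.0843
finger_force: 0.0
```

```bash
python3 - <<'E'
from h import *
go([.66,-.141,.008])
b=snap('side')
cv2.imwrite('pics/c4.png',cv2.resize(b['pixels'][200:300,310:410],(600,600),interpolation=2)[:,:,::-1])
E
```

```text
at [ 0.6649 -0.1423  0.0886] [3.137e+00 1.000e-03 1.620e+00] shares [ 0.009 -0.026  0.403] t 4.425 F [0.5 0.6 0.8] w 0.0843 q [-0.29  0.42  1.2   0.    1.52 -0.34]
```

View pics/c4.png

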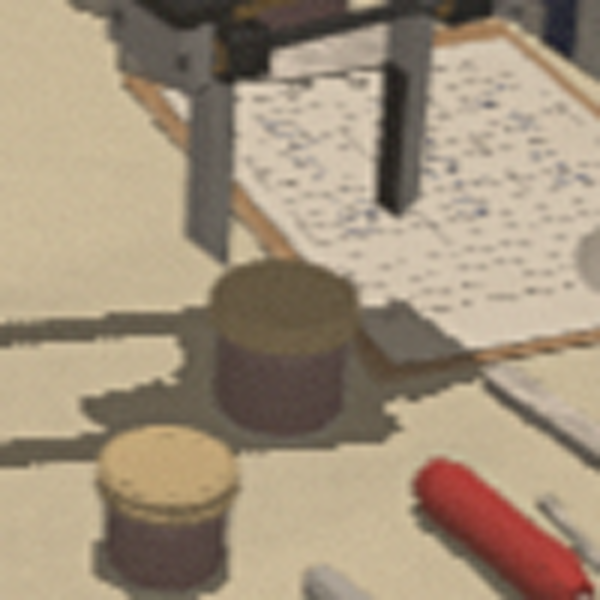

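The fingers at (210,250) and (400,205) straddle the pot at crop (284,350). The lid is intact. I'll shift slightly towards -x, then descend and close.

Call:
carry_out --motion "0 -0.022 0 0 0 0 0.9; 0 0 0.1 0 0 0 0.9; 0 0 0.1 0 0 0 0.9; 0 0 0.1 0 0 0 0.9; 0 0 0.095 0 0 0 0.9; 0 0 0 0 0 0 0.9; 0 0 0 0 0 0 0.9"

```text
time: 5.35
tool_pos: [0.6592, -0.1422, 0.0068]
ee_rot: [3.141, 0.0, 1.62]
wrist_force: [0.4, 0.5, -0.3]
width: 0.0844
finger_force: 0.0
```

Call:
carry_out --motion "0 0 0 0 0 0 0.8; 0 0 0 0 0 0 0.75; 0 0 0 0 0 0 0.71; 0 0 0 0 0 0 0.67; 0 0 0 0 0 0 0.63; 0 0 0 0 0 0 0.6; 0 0 0 0 0 0 0.5; 0 0 0 0 0 0 0.5"

```text
time: 6.35
tool_pos: [0.6589, -0.1422, 0.0069]
ee_rot: [3.141, 0.0, 1.62]
wrist_force: [-1.0, -0.0, 3.3]
width: 0.0654
finger_force: 30.0
```

```bash
python3 - <<'E'
from h import *
go([.53,.10,.008])
b=snap('side')
cv2.imwrite('pics/c5.png',cv2.resize(b['pixels'][200:300,310:410],(600,600),interpolation=2)[:,:,::-1])
E
```

```text
at [ 0.6589 -0.1422  0.0069] [3.141 0.    1.62 ] shares [ 1.241 -0.584 -0.006] t 6.35 F [-1.  -0.   3.3] w 0.0654 q [-0.3   0.46  1.3   0.    1.37 -0.35]
```

View pics/c5.png

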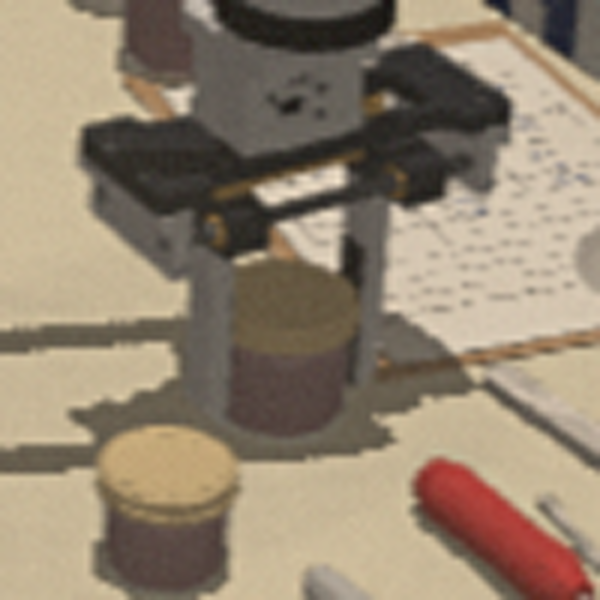

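The width of 65.4 mm shows the long pads are holding the 66 mm lid. I'll release and push low on the glass instead, leaning back with two parted fingertips.

Call:
carry_out --motion "0 0 0 0 0 0 0.9; 0 0 0 0 0 0 0.9; 0 0 0 0 0 0 0.9; 0 0 0 0 0 0 0.9; 0 0 -0.1 0 0 0 0.9; 0 0 -0.25 0 0 0 0.9; 0 0 -0.25 0 0 0 0.9; 0 0 -0.2 0 0 0 0.9; 0 0 0 0 0 -0.07 0.3; 0 0 0 0 0 -0.07 0.3; 0 0 0 0 0 -0.075 0.3; 0 0 0 0 0 0 0.3"

```text
time: 7.9
tool_pos: [0.6591, -0.1422, 0.1683]
ee_rot: [3.14, 0.002, 2.069]
wrist_force: [0.0, -0.3, 0.9]
width: 0.048
finger_force: 0.0
```

Call:
carry_out --motion "-0.2 0 0 0 0 0 0.3; -0.1 0 0 0 0.083 0 0.3; 0 0 0 0 0.083 0 0.3; 0 0 0 0 0.083 0 0.3; 0 0 0 0 0.083 0 0.3; 0 0 0 0 0 0 0.3; 0 0 0 0 0 0 0.3"

```text
time: 8.78
tool_pos: [0.6876, -0.1945, 0.1673]
ee_rot: [3.142, -0.693, 2.07]
wrist_force: [0.7, 0.8, 0.9]
width: 0.028
finger_force: 0.0
```

```bash
python3 - <<'E'
from h import *
P=np.array([.659,-.142]);h=np.array([np.cos(2.07),np.sin(2.07)])
go([*(P-.050*h),.10]); go([*(P-.050*h),.020])
b=snap('side');a=snap('top')
im=np.hstack([a['pixels'][60:240,190:390],b['pixels'][120:300,240:440]])
cv2.imwrite('pics/c6.png',cv2.resize(im,None,fx=2,fy=2,interpolation=2)[:,:,::-1])
E
```

```text
at [ 0.6876 -0.1945  0.1673] [ 3.142 -0.693  2.07 ] shares [-0.177 -0.     0.29 ] t 8.775 F [0.7 0.8 0.9] w 0.028 q [-0.52  0.99  0.3   0.51  2.39 -0.74]
at [ 0.6876 -0.1945  0.1673] [ 3.142 -0.693  2.07 ] shares [-0.433 -0.     0.598] t 8.775 F [0.7 0.8 0.9] w 0.028 q [-0.52  0.99  0.3   0.51  2.39 -0.74]
```

View pics/c6.png

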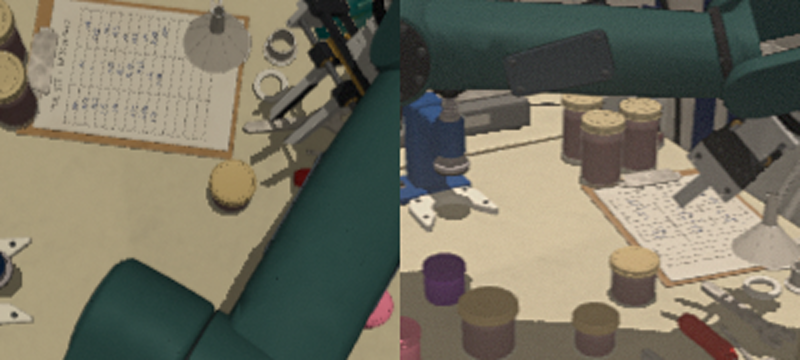

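The side crop shows the tool leaning above and behind the pot (635,275), with the pot undisturbed and in shade. Joint 3 is close to its stop. A lean of 15° is enough to clear the lid overhang on the open bench, so I'll use that for this leg.

Call:
carry_out --motion "0 0 0 0 -0.07 0 0.3; 0 0 0 0 -0.07 0 0.3; 0 0 0 0 -0.068 0 0.3; 0 0 0 0 0 0 0.3"

```text
time: 9.38
tool_pos: [0.6868, -0.1908, 0.1749]
ee_rot: [3.135, -0.252, 2.077]
wrist_force: [-0.4, -0.5, 0.8]
width: 0.028
finger_force: 0.0
```

```bash
python3 - <<'E'
from h import *
P=np.array([.659,-.142]);h=np.array([np.cos(2.07),np.sin(2.07)])
go([*(P-.055*h),.10]); go([*(P-.055*h),.014])
E
```

```text
at [ 0.6868 -0.1908  0.1749] [ 3.135 -0.252  2.077] shares [-0.088 -0.008  0.364] t 9.375 F [-0.4 -0.5  0.8] w 0.028 q [-0.43  0.63  0.75  0.17  1.96 -0.88]
at [ 0.6868 -0.1908  0.1749] [ 3.135 -0.252  2.077] shares [-0.195 -0.01   0.781] t 9.375 F [-0.4 -0.5  0.8] w 0.028 q [-0.43  0.63  0.75  0.17  1.96 -0.88]
```

Call:
carry_out --motion "-0.05 0 0.2 0 0 0 0.3; -0.05 0 0.2 0 0 0 0.3; -0.05 -0.01 0.2 0 0 0 0.3; -0.045 0 0.12 0 0 0 0.3; 0 0 0.06 0 0 0 0.3; 0 0 0 0 0 0 0.3; 0 0 0 0 0 0 0.3"

```text
time: 10.25
tool_pos: [0.6858, -0.1941, 0.0081]
ee_rot: [3.139, -0.257, 2.071]
wrist_force: [-0.7, 0.5, -0.3]
width: 0.0282
finger_force: 0.0
```

```bash
python3 - <<'E'
from h import *
G=np.array([.534,.0857]);h=np.array([np.cos(2.07),np.sin(2.07)])
go([*(G-.0355*h),.016])
E
```

```text
at [ 0.6858 -0.1941  0.0081] [ 3.139 -0.257  2.071] shares [1.378 0.004 0.321] t 10.25 F [-0.7  0.5 -0.3] w 0.0282 q [-0.43  0.7   0.97  0.16  1.68 -0.93]
```

Call:
carry_out --motion "0.03 0 0.007 0 0 0 0.3; 0.06 0 0.014 0 0 0 0.3; 0.08 0 0.019 0 0 0 0.3; 0.08 0 0.019 0 0 0 0.3; 0.08 0 0.019 0 0 0 0.3; 0.08 0 0.019 0 0 0 0.3; 0.08 0 0.019 0 0 0 0.3; 0.08 0 0.019 0 0 0 0.3; 0.06 0 0.014 0 0 0 0.3; 0.04 0 0.009 0 0 0 0.3; 0.02 0 0.005 0 0 0 0.3; 0 0 0 0 0 0 0.3"

```text
time: 11.75
tool_pos: [0.6166, -0.069, 0.0098]
ee_rot: [3.141, -0.26, 2.071]
wrist_force: [0.7, 0.3, -0.1]
width: 0.0284
finger_force: 0.1
```

```bash
python3 - <<'E'
from h import *
G=np.array([.534,.0857]);h=np.array([np.cos(2.07),np.sin(2.07)])
go([*(G-.0355*h),.016])
b=snap('side');a=snap('top')
im=np.hstack([a['pixels'][100:280,150:350],b['pixels'][150:330,220:420]])
cv2.imwrite('pics/c7.png',cv2.resize(im,None,fx=2,fy=2,interpolation=2)[:,:,::-1])
E
```

```text
at [ 0.6166 -0.069   0.0098] [ 3.141 -0.26   2.071] shares [0.684 0.008 0.15 ] t 11.75 F [ 0.7  0.3 -0.1] w 0.0284 q [-0.3   0.48  1.3   0.18  1.55 -0.83]
```

View pics/c7.png

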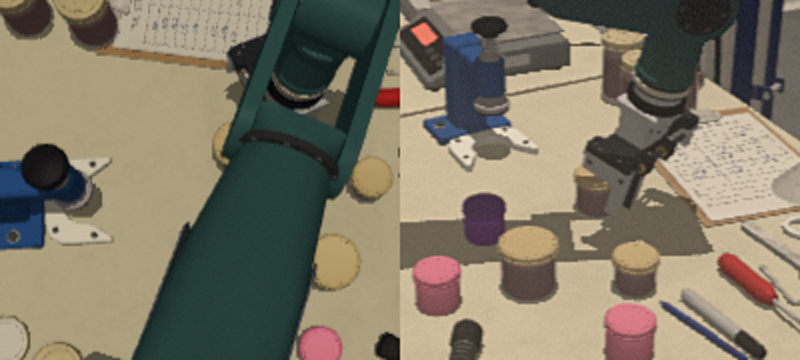

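The fingers are behind the pot, which is upright with its lid on at side-crop (590,190). I'll push on.

Call:
carry_out --motion "0.03 0 0.007 0 0 0 0.3; 0.06 0.002 0.013 0 0 0 0.3; 0.08 0.002 0.018 0 0 0 0.3; 0.08 0.002 0.018 0 0 0 0.3; 0.08 0.002 0.018 0 0 0 0.3; 0.08 0 0.018 0 0 0 0.3; 0.08 0 0.018 0 0 0 0.3; 0.08 0 0.018 0 0 0 0.3; 0.06 0 0.013 0 0 0 0.3; 0.03 0 0.007 0 0 0 0.3; 0.015 0 0.003 0 0 0 0.3; 0 0 0 0 0 0 0.3"

```text
time: 13.35
tool_pos: [0.5518, 0.053, 0.0152]
ee_rot: [3.141, -0.26, 2.07]
wrist_force: [-0.2, 0.4, -0.3]
width: 0.0284
finger_force: 0.1
```

Call:
carry_out --motion "-0.1 0 -0.025 0 0 0 0.3; -0.25 0 -0.06 0 0 0 0.3; -0.15 0 -0.04 0 0 0.07 0.3; 0 0 0 0 0 0.07 0.3; 0 0 0 0 0 0.07 0.3; 0 0 0 0 0 0 0.3"

```text
time: 14.1
tool_pos: [0.6018, -0.0391, 0.0133]
ee_rot: [-3.029, -0.235, 1.618]
wrist_force: [0.2, 0.2, 0.4]
width: 0.0279
finger_force: 0.0
```

```bash
cat > meas.py <<'E'
from h import *
go([.53,.05,.1])
for n in('top','side'):
    s=snap(n);hs=cv2.cvtColor(s['pixels'],cv2.COLOR_RGB2HSV)
    m=cv2.inRange(hs,(10,82,60),(30,170,255)); k,l,st,c=cv2.connectedComponentsWithStats(m)
    for i in range(1,k):
        if 120<st[i,4]<1500:
            p=c[i]; X=onz(s,*p,.056)
            if .3<X[0]<.72 and -.3<X[1]<.25: print(n,st[i],p.round(1),X.round(4))
    cv2.imwrite('pics/last_%s.png'%n,s['pixels'][:,:,::-1])
E
python3 meas.py
```

```text
at [ 0.6018 -0.0391  0.0133] [-3.029 -0.235  1.618] shares [ 0.55  -0.37  -0.274] t 14.1 F [0.2 0.2 0.4] w 0.0279 q [-0.27  0.43  1.36  0.19  1.53 -0.35]
top [325 178  22  22 372] [335.3 188.3] [ 0.5564 -0.2197  0.056 ]
top [210 183  25  25 491] [222.  195.1] [0.5361 0.0824 0.056 ]
top [302 217  29  28 644] [316.  230.5] [ 0.4427 -0.167   0.056 ]
top [166 271  26  26 557] [178.5 283.7] [0.3039 0.186  0.056 ]
side [268 217  23  13 245] [278.8 223.1] [0.5303 0.0778 0.056 ]
side [343 227  79  37 243] [374.3 249.7] [ 0.6978 -0.1603  0.056 ]
side [268 263  32  20 506] [283.7 272.6] [ 0.4418 -0.1597  0.056 ]
side [326 271  24  17 325] [337.5 278.8] [ 0.547  -0.2367  0.056 ]
```

```bash
cat > tgt.py <<'E'
from h import *
import sys
O=np.array([.530,.1706]);yaw=1.62;a=np.array([np.cos(yaw),np.sin(yaw)])
def tgt(s,z,lean=40):
    X=[*(O+s*a),z]; go(X)
    o=readout.get_obs();R=Ro.from_euler('xyz',o['ee_rot'])
    r=(R.inv()*Ro.from_euler('xyz',[np.pi,-np.radians(lean),yaw])).as_rotvec()
    print('turn shares',(np.degrees(r)/120).round(3)); p=o['tool_pos'][:2]-O;print('s',p@a,'lat',p@[a[1],-a[0]])
tgt(float(sys.argv[1]),float(sys.argv[2]))
E
python3 tgt.py -0.14 0.06
```

```text
at [ 0.6015 -0.0385  0.0135] [-3.03  -0.235  1.619] shares [ 0.406 -0.32  -0.107] t 14.2 F [ 0.2 -0.8 -0.5] w 0.0283 q [-0.27  0.43  1.36  0.19  1.53 -0.35]
turn shares [-0.052  0.221 -0.013]
s -0.21236487490757938 lat 0.061176916933360706
```

Call:
carry_out --motion "-0.05 0 -0.25 0 0 0 0.3; 0 0 0 -0.0173 0.0737 -0.0043 0.3; 0 0 0 -0.0173 0.0737 -0.0043 0.3; 0 0 0 -0.0173 0.0737 -0.0043 0.3; 0 0 0 0 0 0 0.3"

```text
time: 14.82
tool_pos: [0.6064, -0.0609, 0.057]
ee_rot: [-3.134, -0.699, 1.611]
wrist_force: [0.8, 0.7, 0.6]
width: 0.0279
finger_force: 0.0
```

```bash
python3 tgt.py -0.14 0.019
```

```text
at [ 0.6064 -0.0609  0.057 ] [-3.134 -0.699  1.611] shares [ 0.239 -0.326  0.451] t 14.825 F [0.8 0.7 0.6] w 0.0279 q [-0.52  0.51  1.31  0.58  1.72 -0.59]
turn shares [-0.001 -0.    -0.003]
s -0.2349884913929234 lat 0.06496833710100276
```

Call:
carry_out --motion "0 -0.15 0 0 0 0 0.3; 0 -0.176 0 0 0 -0.003 0.3; 0.12 0 0.22 0 0 0 0.3; 0.12 0 0.22 0 0 0 0.3; 0 0 0 0 0 0 0.3; 0 0 0 0 0 0 0.3"

```text
time: 15.58
tool_pos: [0.5386, 0.0318, 0.0241]
ee_rot: [3.135, -0.696, 1.631]
wrist_force: [0.8, -0.3, -0.3]
width: 0.0281
finger_force: 0.0
```

```bash
python3 tgt.py -0.034 0.019
```

```text
at [0.5386 0.0318 0.0241] [ 3.135 -0.696  1.631] shares [ 0.387 -0.005  0.356] t 15.575 F [ 0.8 -0.3 -0.3] w 0.0281 q [-0.43  0.35  1.6   0.6   1.56 -0.62]
turn shares [-0.     0.001  0.004]
s -0.13904547356002442 lat 0.0017545213400355845
```

Call:
carry_out --motion "0.03 -0.002 0.035 0 0 0.004 0.3; 0.045 -0.003 0.043 0 0 0 0.3; 0.045 0 0.041 0 0 0 0.3; 0.045 0 0.041 0 0 0 0.3; 0.045 0 0.04 0 0 0 0.3; 0.045 0 0.04 0 0 0 0.3; 0.035 0 0.03 0 0 0 0.3; 0.025 0 0.022 0 0 0 0.3; 0.015 0 0.013 0 0 0 0.3; 0 0 0 0 0 0 0.3"

```text
time: 16.82
tool_pos: [0.5324, 0.1215, 0.0187]
ee_rot: [-3.138, -0.699, 1.615]
wrist_force: [-0.5, -1.2, 0.2]
width: 0.0278
finger_force: 0.3
```

```bash
python3 tgt.py -0.034 0.019; python3 meas.py
```

```text
at [0.5324 0.1215 0.0187] [-3.138 -0.699  1.615] shares [0.059 0.    0.047] t 16.825 F [-0.5 -1.2  0.2] w 0.0278 q [-0.29  0.3   1.68  0.66  1.46 -0.52]
turn shares [-0.    -0.    -0.002]
s -0.049173449325163834 lat -5.92559776092143e-05
at [0.5324 0.1215 0.0187] [-3.138 -0.699  1.615] shares [-0.011 -0.03  -0.541] t 16.825 F [-0.5 -1.2  0.2] w 0.0278 q [-0.29  0.3   1.68  0.66  1.46 -0.52]
top [325 178  22  22 373] [335.3 188.3] [ 0.5563 -0.2197  0.056 ]
top [187 185  22  24 294] [199.4 197.4] [0.5294 0.142  0.056 ]
top [309 217  22  28 448] [319.6 231.5] [ 0.4401 -0.1764  0.056 ]
top [166 271  27  26 555] [178.5 283.6] [0.3041 0.1861 0.056 ]
side [331 212  91  52 299] [367.  243.8] [ 0.6967 -0.1269  0.056 ]
side [269 263  31  21 512] [283.7 272.7] [ 0.4417 -0.1601  0.056 ]
side [326 271  24  17 317] [337.5 278.9] [ 0.5467 -0.2372  0.056 ]
```

Now small steps until the pot meets the back.

Call:
carry_out --motion "0.02 0 0.016 0 0 0 0.3; 0.02 0 0.016 0 0 0 0.3; 0.012 0 0.01 0 0 0 0.3; 0.004 0 0.0035 0 0 0 0.3; 0 0 0 0 0 0 0.3"

```text
time: 17.55
tool_pos: [0.5318, 0.1357, 0.019]
ee_rot: [-3.138, -0.698, 1.615]
wrist_force: [-0.4, -1.4, -0.1]
width: 0.0282
finger_force: 0.3
```

Call:
carry_out --motion "0.004 0 0.0035 0 0 0 0.3; 0.004 0 0.0035 0 0 0 0.3; 0 0 0 0 0 0 0.3"

```text
time: 17.92
tool_pos: [0.5319, 0.1376, 0.019]
ee_rot: [-3.138, -0.698, 1.615]
wrist_force: [-0.1, -0.9, -0.4]
width: 0.0284
finger_force: 0.5
```

```bash
python3 tgt.py -0.034 0.019
```

```text
at [0.5319 0.1376 0.019 ] [-3.138 -0.698  1.615] shares [-0.004 -0.001 -0.003] t 17.925 F [-0.1 -0.9 -0.4] w 0.0284 q [-0.26  0.3   1.69  0.66  1.44 -0.5 ]
turn shares [-0.    -0.    -0.002]
s -0.03305955810475985 lat 0.00023155636568047045
```

Not at the stop yet: the force is only about 1 N. I'll keep going in 1 mm steps.

Call:
carry_out --motion "0.004 0 0.0035 0 0 0 0.3; 0.004 0 0.0035 0 0 0 0.3; 0 0 0 0 0 0 0.3"

```text
time: 18.3
tool_pos: [0.5318, 0.1398, 0.019]
ee_rot: [-3.138, -0.698, 1.615]
wrist_force: [0.4, -1.0, -0.6]
width: 0.0284
finger_force: 0.5
```

Call:
carry_out --motion "0.004 0 0.0035 0 0 0 0.3; 0.004 0 0.0035 0 0 0 0.3; 0 0 0 0 0 0 0.3"

```text
time: 18.68
tool_pos: [0.5317, 0.1417, 0.0189]
ee_rot: [-3.138, -0.698, 1.616]
wrist_force: [0.3, -1.8, 0.4]
width: 0.028
finger_force: 1.0
```

Call:
carry_out --motion "0.004 0 0.0035 0 0 0 0.3; 0.004 0 0.0035 0 0 0 0.3; 0 0 0 0 0 0 0.3"

```text
time: 19.05
tool_pos: [0.5319, 0.1423, 0.0188]
ee_rot: [-3.139, -0.695, 1.616]
wrist_force: [-1.0, -7.6, 1.9]
width: 0.0283
finger_force: 3.6
```

Call:
carry_out --motion "0.004 0 0.0035 0 0 0 0.3; 0 0 0 0 0 0 0.3"

```text
time: 19.3
tool_pos: [0.532, 0.1426, 0.0187]
ee_rot: [-3.139, -0.693, 1.616]
wrist_force: [-2.4, -10.6, 2.4]
width: 0.0284
finger_force: 5.1
```

```bash
python3 meas.py
```

```text
at [0.532  0.1426 0.0187] [-3.139 -0.693  1.616] shares [-0.096 -0.032 -0.608] t 19.3 F [ -2.4 -10.6   2.4] w 0.0284 q [-0.25  0.29  1.69  0.66  1.43 -0.49]
top [325 178  22  22 374] [335.3 188.2] [ 0.5565 -0.2198  0.056 ]
top [177 186  24  24 157] [192.6 200.7] [0.5203 0.1599 0.056 ]
top [302 217  29  28 635] [316.1 230.6] [ 0.4426 -0.1674  0.056 ]
top [166 271  27  26 557] [178.5 283.7] [0.304 0.186 0.056]
side [331 212  91  52 304] [367.1 243.8] [ 0.6971 -0.1268  0.056 ]
side [269 263  31  20 506] [283.8 272.7] [ 0.4418 -0.1601  0.056 ]
side [326 271  24  17 317] [337.6 278.9] [ 0.5469 -0.2374  0.056 ]
```

The pot is against the stop: force rose to 10.6 N with no further travel. I'll back off, rise and un-lean.

Call:
carry_out --motion "-0.02 0 -0.017 0 0 0 0.3; -0.08 0 -0.066 0 0 0 0.3; -0.15 0 -0.125 0 0 0 0.3; -0.15 0 -0.125 0 0 0 0.3; 0.16 0 -0.19 0 0 0 0.2; 0.16 0 -0.19 0 0 0 0.1; 0.16 0 -0.19 0 -0.083 0 0; 0.1 0 -0.2 0 -0.083 0 0; 0.1 0 -0.2 0 -0.083 0 0; 0.03 0 -0.1 0 -0.083 0 0; 0 0 0 0 0 0 0; 0 0 0 0 0 0 0"

```text
time: 20.9
tool_pos: [0.5363, 0.0456, 0.2757]
ee_rot: [-3.136, -0.004, 1.617]
wrist_force: [-0.2, 0.3, 0.0]
width: 0.0003
finger_force: 0.0
```

```bash
python3 meas.py; python3 - <<'E'
from h import *
T=snap('top');S=snap('side')
im=np.hstack([cv2.resize(T['pixels'][160:240,140:220],(400,400),interpolation=2),cv2.resize(S['pixels'][155:235,225:305],(400,400),interpolation=2)])
cv2.imwrite('pics/c8.png',im[:,:,::-1])
print(proj(T,[.530,.1745,.217]),proj(T,[.530,.1745,.06]),proj(S,[.530,.1745,.06]))
go([.530,.173,.26])
E
```

```text
at [0.5363 0.0456 0.2757] [-3.136 -0.004  1.617] shares [ 0.02  -0.025  0.879] t 20.9 F [-0.2  0.3  0. ] w 0.0003 q [-0.02  0.06  1.26  0.    1.83 -0.07]
top [325 178  22  22 370] [335.3 188.3] [ 0.5564 -0.2197  0.056 ]
top [302 217  29  28 643] [315.9 230.5] [ 0.4427 -0.167   0.056 ]
side [255 207  22  11 174] [265.7 211.6] [0.5234 0.1616 0.056 ]
side [331 212  91  52 305] [367.4 243.8] [ 0.6975 -0.1273  0.056 ]
side [269 263  30  21 499] [283.6 272.7] [ 0.4414 -0.1603  0.056 ]
side [326 271  24  17 319] [337.5 278.9] [ 0.5467 -0.2371  0.056 ]
[169.97708559 182.96037827] [186.88682999 196.82879332] [266.06077153 208.23355809]
at [0.5364 0.0444 0.2752] [-3.135 -0.004  1.615] shares [ 0.643 -0.003  0.079] t 21.1 F [0.4 0.6 0.3] w 0.0002 q [-0.02  0.06  1.26  0.    1.83 -0.07]
```

View pics/c8.png

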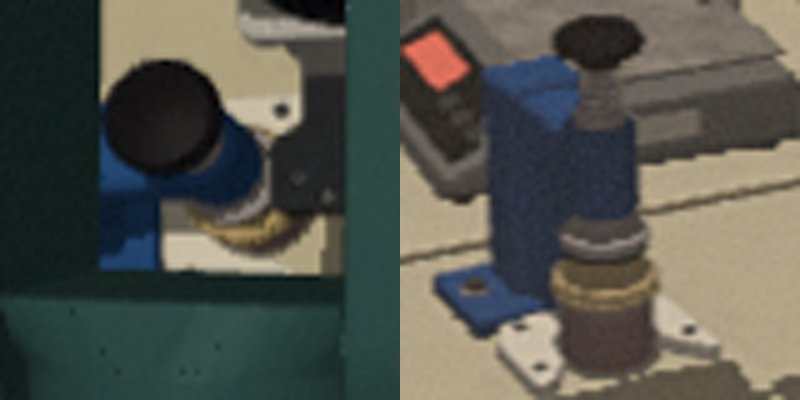

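The pot stands upright in the nest, directly below the foot, with its lid on (side-crop (604,290)). The knob is at top-crop (162,117), about px (172.4,183.4). Now the knob press.

Call:
carry_out --motion "0.16 0 0 0 0 0 0; 0.2 0 0 0 0 0 0; 0.2 0 0 0 0 0 0; 0.083 -0.003 0.08 0 0 0 0; 0 0 0.13 0 0 0 0; 0 0 0.04 0 0 0 0; 0 0 0 0 0 0 0; 0 0 0 0 0 0 0"

```text
time: 22.1
tool_pos: [0.5306, 0.1741, 0.2286]
ee_rot: [-3.14, -0.003, 1.616]
wrist_force: [-0.3, 0.9, 1.6]
width: 0.0006
finger_force: 0.0
```

```bash
python3 - <<'E'
from h import *
go([.530,.173,.195])
E
```

```text
at [0.5306 0.1741 0.2286] [-3.140e+00 -3.000e-03  1.616e+00] shares [-0.006 -0.003  0.168] t 22.1 F [-0.3  0.9  1.6] w 0.0006 q [0.21 0.1  1.31 0.   1.73 0.17]
```

Call:
carry_out --motion "0 0 0.04 0 0 0 0; 0 0 0.03 0 0 0 0; 0 0 0.03 0 0 0 0; 0 0 0.02 0 0 0 0; 0 0 0.02 0 0 0 0; 0 0 0 0 0 0 0"

```text
time: 22.85
tool_pos: [0.5305, 0.1746, 0.2002]
ee_rot: [-3.141, -0.003, 1.617]
wrist_force: [1.0, -1.6, 4.4]
width: 0.0006
finger_force: 2.2
```

Call:
carry_out --motion "0 0 0.01 0 0 0 0; 0 0 0.01 0 0 0 0; 0 0 0 0 0 0 0; 0 0 0 0 0 0 0"

```text
time: 23.35
tool_pos: [0.5306, 0.1746, 0.1974]
ee_rot: [3.141, -0.003, 1.617]
wrist_force: [-0.2, -1.3, 7.5]
width: 0.0004
finger_force: 4.1
```

Call:
carry_out --motion "0 0 0.008 0 0 0 0; 0 0 0.008 0 0 0 0; 0 0 0 0 0 0 0; 0 0 0 0 0 0 0"

```text
time: 23.85
tool_pos: [0.5306, 0.1746, 0.1957]
ee_rot: [3.14, -0.003, 1.617]
wrist_force: [-0.7, -1.6, 12.7]
width: 0.0002
finger_force: 6.2
```

Call:
carry_out --motion "0 0 0.008 0 0 0 0; 0 0 0.008 0 0 0 0; 0 0 0 0 0 0 0; 0 0 0 0 0 0 0"

```text
time: 24.35
tool_pos: [0.5306, 0.1746, 0.1956]
ee_rot: [3.138, -0.003, 1.617]
wrist_force: [-5.0, -3.4, 20.8]
width: 0.0007
finger_force: 10.6
```

Call:
carry_out --motion "0 0 0.008 0 0 0 0; 0 0 0.005 0 0 0 0; 0 0 0 0 0 0 0; 0 0 0 0 0 0 0"

```text
time: 24.85
tool_pos: [0.5307, 0.1746, 0.1955]
ee_rot: [3.135, -0.003, 1.618]
wrist_force: [-7.3, -4.0, 28.7]
width: 0.0005
finger_force: 14.2
```

Call:
carry_out --motion "0 0 -0.03 0 0 0 0; 0 0 -0.04 0 0 0 0; 0 0 -0.06 0 0 0 0; 0 0 -0.1 0 0 0 0; 0 0 -0.15 0 0 0 0; -0.3 0 -0.05 0 0 0 0; -0.3 0 0 0 0 0 0; -0.3 0 0 0 0 0 0; -0.3 0 0 0 0 0 0; 0 0 0 0 0 0 0; 0 0 0 0 0 0 0; 0 0 0 0 0 0 0"

```text
time: 26.35
tool_pos: [0.5412, -0.0636, 0.2716]
ee_rot: [-3.138, -0.004, 1.62]
wrist_force: [-0.6, 0.0, 0.5]
width: 0.0005
finger_force: 0.0
```

```bash
python3 meas.py; python3 - <<'E'
from h import *
S=snap('side');h=cv2.cvtColor(S['pixels'],cv2.COLOR_RGB2HSV)
b=cv2.imread('pics/side0.png');hb=cv2.cvtColor(b,cv2.COLOR_BGR2HSV)
for H in(hb,h):
    m=cv2.inRange(H[150:176,250:280],(0,0,0),(180,255,50));ys,xs=np.where(m);print('knob px',xs.mean()+250,ys.min()+150,ys.mean()+150,len(xs))
print(h[198:232,265,:].tolist())
print('lid top rows pred', proj(S,[.530,.1745,.06]),proj(S,[.530,.1745,.054]))
E
```

```text
at [ 0.5412 -0.0636  0.2716] [-3.138 -0.004  1.62 ] shares [ 0.567 -0.025  0.86 ] t 26.35 F [-0.6  0.   0.5] w 0.0005 q [-0.22  0.08  1.25  0.    1.82 -0.27]
top [325 178  22  22 372] [335.3 188.3] [ 0.5564 -0.2197  0.056 ]
top [302 217  29  28 644] [315.9 230.5] [ 0.4426 -0.167   0.056 ]
top [166 271  22  26 430] [176.  282.9] [0.3059 0.1926 0.056 ]
side [255 207  22  12 201] [265.8 212.6] [0.5211 0.155  0.056 ]
side [331 213  91  51 306] [367.4 243.9] [ 0.6973 -0.1279  0.056 ]
side [269 263  30  21 504] [283.7 272.6] [ 0.4418 -0.1599  0.056 ]
side [326 271  24  17 320] [337.5 278.9] [ 0.5467 -0.2372  0.056 ]
knob px 264.09022556390977 159 163.1654135338346 133
knob px 264.10526315789474 159 163.12781954887217 133
[[110, 85, 66], [0, 4, 72], [12, 31, 82], [11, 43, 83], [12, 52, 74], [15, 39, 78], [12, 33, 141], [16, 30, 94], [14, 33, 84], [20, 48, 48], [18, 90, 88], [18, 90, 91], [19, 90, 91], [19, 85, 93], [19, 89, 92], [18, 85, 90], [18, 95, 94], [18, 96, 165], [18, 94, 130], [20, 92, 136], [20, 95, 107], [15, 64, 80], [12, 61, 71], [11, 65, 75], [6, 65, 79], [5, 65, 75], [5, 62, 74], [9, 59, 74], [7, 58, 75], [10, 62, 74], [9, 69, 74], [10, 70, 77], [19, 47, 103], [20, 62, 181]]
lid top rows pred [266.06077153 208.23355809] [266.11559294 210.0138526 ]
```

```bash
python3 - <<'E'
from h import *
S=snap('side')
b=cv2.cvtColor(cv2.imread('pics/c8.png'),cv2.COLOR_BGR2RGB)
n=cv2.resize(S['pixels'][155:235,225:305],(400,400),interpolation=2)
for im in(b[:,400:],n):
    v=cv2.cvtColor(im,cv2.COLOR_RGB2HSV)[:,:,2][:,190:220].mean(1); print(v[235:385:5].round().astype(int))
E
```

```text
[ 73  86 122 111  85  56  70  91  89  85  81 133 145 108 113 102  82  78
  76  75  76  74  73  74  73  72  71  73  84 150]
[ 73  87 124 113  88  58  72  94  91  91  91  88  89 130 128 115 110  86
  75  77  77  76  76  76  75  75  74  75  84 151]
```

The lid rim has dropped about 2 px (roughly 6 mm). The pot base hasn't moved, and the knob is back at its starting height.

```bash
python3 -c "
from bench import robot
print(robot.close_job())"
```

```text
the job is handed in; nothing more can be done
None
```

The medium pot is fully home in the press nest with its lid snapped on, the knob has sprung back up, the other two pots and their lids were left alone, and the job is handed in (about 26 s used). On the first try the gripper briefly closed on the medium pot's loose lid. I opened it without dragging or lifting, then slid the pot in by pushing low on the glass.

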